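# Catch the tip-box lid and lower it shut

### The job

Close the open pipette-tip box without letting its lid slam: with a finger behind it, push the lid forward past its balance point, catch it from below on a finger before it has fallen halfway, and lower it gently until it is fully shut, then move clear. Only touch the lid with the fingers, without pinching or forcing it; leave the tubes, rack, pipette and all the other things where they stand.

Things in the scene. Friction and masses are not known exactly. Their poses are not given: they have to be found in the camera images.
- case: red box with an orange deck full of pink tips, 130 (its x) x 160 (its y) x 75 mm high, fixed to the bench; origin under its centre; its front (where the lid's lip comes down) faces its -x, which points to the robot's left, and the hinge is along its +x top edge. Around its front the bench is free.
- lid (a joint): lid angle about the hinge, rad: 0 = shut and level, grows as it opens; starts at its stop, 1.9, leaning back beyond upright. The lid weighs about 0.15 kg and balances near 1.45; below that it falls shut by itself in about a second, slowly at first (little friction, some inertia in the hinge), and slams unless held. No spring or latch.
- lid_hinge (a point): point on the hinge axis at mid-width, 65 mm towards +x of the case's centre, 75.5 mm above the bench. The light blue lid is a shallow cover 130 mm long from the hinge, 160 mm wide and 16 mm deep: its outer side lies 16 mm off the plane of its rim.
- lip_edge (a point): middle of the free edge of the lid's flat yellow lip (90 mm wide, 4 mm thick, reaching 30 mm past the cover in the plane of its rim), on its inner side, which faces the case's front while open and is the underside when shut; 160 mm from the hinge axis. Shut, the lip overhangs the case front by 30 mm, underside 75.5 mm above the bench.
- tube_rack: orange block 105 x 60 x 30 mm with eight holes, standing beside the case behind its hinge, about 180 mm from its centre; origin under its centre; leave it alone
- tube0: white microtube 39 mm tall, standing loose in the rack
- tube1: pinkish microtube 39 mm tall, standing loose in the rack
- tube2: white microtube 39 mm tall, standing loose in the rack
- pipette: blue pipette, about 230 mm long, 26 mm high, lying on the bench
- reagent: amber jar 56 mm across, 100 mm tall, blue cap
- beaker: open white beaker 70 mm across, 85 mm tall
- dishes: short stack of two pale dishes, 90 mm across, 29 mm tall
There are look-alikes about, which are no part of the job. What is shaped like the case but green is not meant.

How it is judged:
By the outcome, as a careful person would: the job done as asked, in the order asked, and still so for the second after the job is handed in, with the robot touching nothing.
It also fails if it takes over 48 s, if anything falls off the work surface, if the arm or the gripper's body presses on something with over 40 N, if the wrist force passes 120 N, or if a joint passes its speed limit or range.

### The arm

A 7-joint arm with a two-finger parallel gripper is mounted at the origin on the work surface. World frame = base frame: x ahead of the robot, y to its left, z up, the work surface at z = 0. Lengths are in m, angles in rad, forces in N, time in s.
With the tool pointing down it reaches from about 0.35 to 0.9 m from the base axis. Payload 8.1 kg.
Tool frame: the origin (TCP) lies on the centre line of the jaws, within the pads' length; the fingertips stand 17 mm ahead of it and the grasp point (between the pads) lies 2 mm behind it; z points along the fingers, y is the direction in which the jaws open and shut (so a half turn about z gives the same grasp; the last joint's range is limited). The gripper opens to 92 mm and grips with 3 to 60 N. Pads are 19 mm wide; open, the fingers measure 130 mm over their backs; the gripper's body (75 mm by 190 mm) begins 47 mm behind the grasp point.
Start: joints at [1.157, 0.434, 0.025, 1.573, -0.012, 1.134, -0.075], TCP at [0.191, -0.595, 0.244] pointing down, gripper open.
Joint ranges: [-2.62, 2.62], [-0.44, 2.09], [-1.27, 1.32], [0.08, 2.57], [-1.32, 4.46], [0.12, 2], [-2.74, 2.74]. Speed limits (rad/s): [2.22, 2.22, 3.01, 3.01, 3.14, 3.14, 3.14].

### API

Orientations are given as a rotation vector (axis times angle).
In Python, from cell import arm, imaging, job gives the robot as it stands.
- The arm moves only by the tool jog_arm, never from a script. Its argument "moves" is a list of rows, each an object with "fingers": the closure, from -1 (fully open) to 1 (shut); "xyz": the shift along the tool's x, y, z in cm, a list of three; "angular": the turn, a rotation vector about the tool's x, y, z in rad, a list of three. In form: [{"fingers": fingers, "xyz": [dx, dy, dz], "angular": [ax, ay, az]}, ...]. A call has 1 to 12 rows; each row is the pose to reach, as a shift and turn from the pose commanded when the call began, along the tool's axes at that moment; what a row does not reach only later rows make up. A row lasts 1/8 s, in which the tool goes at most 62.5 mm and 10.7 degrees, less where a joint would pass 70% of its speed; a pose out of reach is approached as far as the arm can. A call with a gripper value outside its range is refused whole. The fingers move at their own pace and stop on an object; "grip_force" is the grip in N (left out, the last holds). Time passes only in rows, so rows that repeat a pose let the fingers close. It gives the time, the measured TCP pose, the force and the opening at its end, in the units of the state.
- arm.observe(): the state, without advancing time (a new reading comes with each control period).
- imaging.get_image(name): name is "side" or "top" or "wrist"; returns the picture (480x640x3 uint8, red, green, blue); there is no depth.
- imaging.camera_params(name): a dict with "fx", "fy", "cx", "cy" (pixels), "rvec" (rotation vector, rad) and "tvec" (3), from world to camera coordinates, as OpenCV has them; the wrist camera has in their place "hand_eye" (4x4, takes a point from camera to tool coordinates, whose origin is the TCP and whose axes are the flange's). Camera axes: x right, y down, z forward; pixel columns grow to the right and rows downward; lengths in m; the calibration is good to about 2 mm. A picture is of the moment at which its call begins: read the wrist's pose just before it. camera_params takes no time and is no camera call.
- job.sign_off(): hands the job in, once; it reports no verdict.
The state is a dict: "clock": time; "joints": joint angles; "dq": joint speeds; "joint_efforts": joint torques, N m; "position": TCP position; "ee_rot": TCP orientation; "force": force on the tool from outside, world axes, zero at the start; "ft_torque": the same for the moment, N m; "width": opening from 0.0 (shut) to 1.0 (fully open).
Only numpy, scipy, OpenCV 4.12 (cv2) and the standard library are available. Lean on these libraries where they do the work, as an engineer would, in place of code of your own. Each camera call takes 0.05 s, during which the arm holds its last target. There are 200 camera calls.

## Working session

There is one attempt and no reset: what is moved stays moved. The work goes in short steps, Python scripts to look and compute and a tool call to move; the robot and the scene stay as the last step left them, time stands still between calls to the robot, and variables do not carry over. Pictures are saved under pics/ and viewed, about 8 in all and at most 12, crops included, and the job is handed in when it is done.

Besides the shell and the picture viewer there is one more tool, called by a JSON object that holds its "api" and its "payload", one argument or row to a line. jog_arm: Moves the arm, as the interface text tells. Its arguments: {"type":"object","properties":{"moves":{"type":"array"},"grip_force":{"type":"number"}},"required":["moves"]}

```bash
ls; mkdir -p pics
python3 - <<'E'
from cell import arm, imaging, job
import cv2
s=arm.observe(); print({k:s[k] for k in('clock','position','ee_rot','width','force')})
for n in('side','top'):
    im=imaging.get_image(n); cv2.imwrite(f'pics/{n}0.png',im[:,:,::-1]); print(n,imaging.camera_params(n))
print(imaging.camera_params('wrist'))
E
```

```text
pics
{'clock': 0.0, 'position': array([ 0.19094602, -0.59459646,  0.24294497]), 'ee_rot': array([-3.10222895e+00, -4.85928622e-01,  6.20150826e-04]), 'width': 1.0010701961957649, 'force': array([ 0.57339897,  0.06926816, -0.08129364])}
side {'fx': 448.14901341512405, 'fy': 448.14901341512405, 'cx': 314.3279201837816, 'cy': 232.4265657811932, 'rvec': array([ 2.2500773 , -0.04604236,  0.00823539]), 'tvec': array([-0.49236327,  0.09468511,  1.11837405])}
top {'fx': 612.8762594940214, 'fy': 612.8762594940214, 'cx': 310.0864025772119, 'cy': 237.2922208198005, 'rvec': array([ 2.22178022, -2.16575498,  0.0667109 ]), 'tvec': array([-0.0108466 ,  0.5041342 ,  1.39946559])}
{'fx': 343.39504561726847, 'fy': 343.39504561726847, 'cx': 320.47184688148354, 'cy': 245.73655149422382, 'hand_eye': array([[ 6.69172418e-04, -9.57870558e-01, -2.87199489e-01,
         7.67241044e-02],
       [ 9.99999241e-01,  3.43851264e-04,  1.18317379e-03,
        -3.47437628e-04],
       [-1.03457343e-03, -2.87200063e-01,  9.57870061e-01,
        -1.40576535e-01],
       [ 0.00000000e+00,  0.00000000e+00,  0.00000000e+00,
         1.00000000e+00]])}
```

View pics/top0.png

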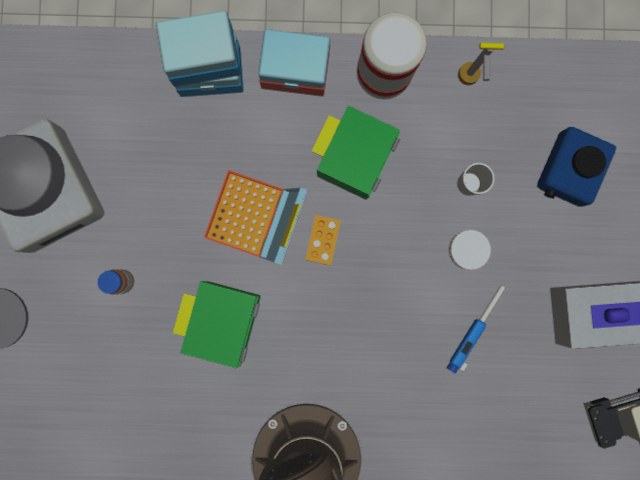

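View pics/side0.png

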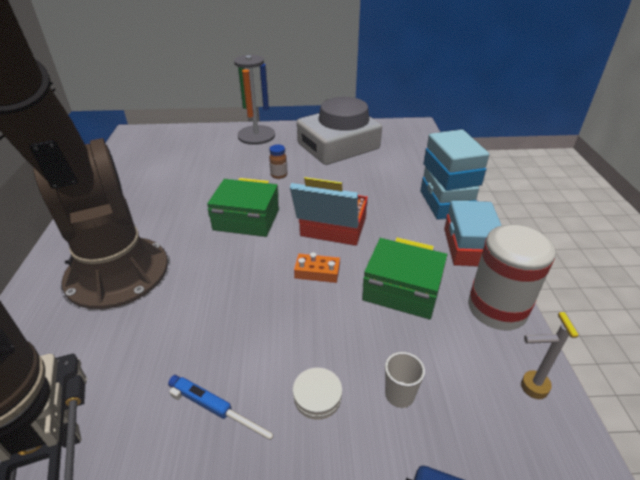

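The top view shows the open red case with orange deck at (245,215), with its lid leaning right over (290,225) and the rack at (323,240). Look-alikes are the green cases at (358,152) and (220,325), the shut red/blue box at (295,62) and the blue stack at (200,50). I choose the open red one and check it in a close crop.

Run:
```python
import cv2
a=cv2.imread('pics/top0.png')[150:290,190:360]; cv2.imwrite('pics/top_c.png',cv2.resize(a,None,fx=4,fy=4,interpolation=cv2.INTER_CUBIC))
```

```text
(no output)
```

View pics/top_c.png

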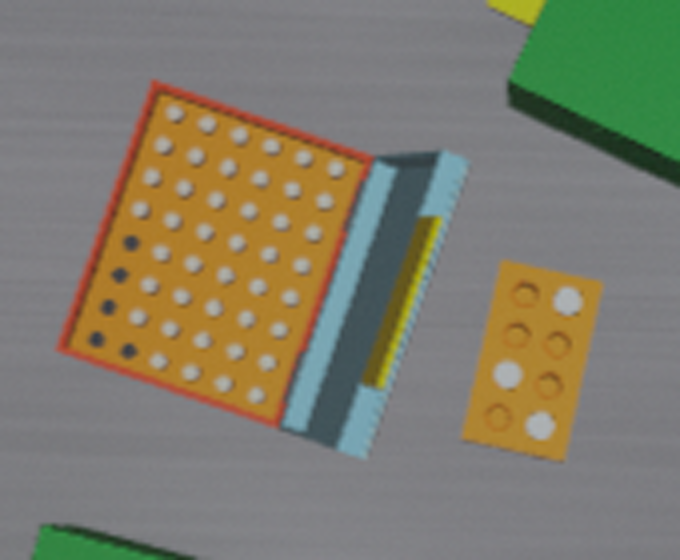

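```bash
cat > h.py <<'E'
import numpy as np, cv2
from cell import imaging
from scipy.spatial.transform import Rotation as R
def proj(n,P):
    c=imaging.camera_params(n); K=np.array([[c['fx'],0,c['cx']],[0,c['fy'],c['cy']],[0,0,1]])
    return cv2.projectPoints(np.asarray(P,float).reshape(-1,1,3),c['rvec'],c['tvec'],K,None)[0][:,0]
def back(n,uv,z):
    c=imaging.camera_params(n); Rm=R.from_rotvec(c['rvec']).as_matrix(); o=-Rm.T@c['tvec']
    d=Rm.T@np.array([(uv[0]-c['cx'])/c['fx'],(uv[1]-c['cy'])/c['fy'],1]); return o+d*(z-o[2])/d[2]
E
python3 - <<'E'
from h import *
from scipy.optimize import least_squares
f=lambda u,v:(190+u/4,150+v/4)
C=np.array([back('top',f(*p),.075) for p in [(154,82),(60,350),(371,157),(278,425)]]); print(C.round(4))
L=lambda a,b:np.linalg.norm(C[a]-C[b])
print('sizes',L(0,1),L(2,3),L(0,2),L(1,3))
ctr=C.mean(0); ex=(C[2]+C[3]-C[0]-C[1]);ex/=np.linalg.norm(ex); ey=C[0]+C[2]-C[1]-C[3]; ey/=np.linalg.norm(ey)
print('ctr',ctr,'ex ang',np.degrees(np.arctan2(ex[1],ex[0])),np.degrees(np.arctan2(ey[1],ey[0])))
yaw=(np.arctan2(ex[1],ex[0])+np.arctan2(ey[1],ey[0])-np.pi/2)/2
e=np.array([np.cos(yaw),np.sin(yaw),0]);n=np.array([-e[1],e[0],0])
print('yaw',yaw,e,n,'hinge',ctr+.065*e)
for a in (1.9,):
  h=ctr+.065*e; h[2]=.0755
  u=-e*np.cos(a)+np.array([0,0,np.sin(a)]); P=[h+.16*u+.045*n,h+.16*u-.045*n]
  q=proj('top',P); print('lip pred crop',(q-[190,150])*4, 'lip',h+.16*u)
  print('side',proj('side',P))
for p in [(503,262),(603,283),(564,460),(463,440)]: print('rack',back('top',f(*p),.03).round(4))
for p in [(510,85)]: print('green',back('top',f(*p),.075).round(4))
for uv in [(206,282),(260,292),(234,367),(182,350)]: print('green2',back('top',uv,.09).round(3))
E
```

```text
[[0.6446 0.1871 0.075 ]
 [0.4944 0.234  0.075 ]
 [0.6059 0.0655 0.075 ]
 [0.4561 0.1126 0.075 ]]
sizes 0.1574326423755487 0.15703228542737702 0.1276154586835349 0.1273156048694379
ctr [0.55024654 0.14978759 0.075     ] ex ang -107.58792271162658 -17.380286947079806
yaw -1.8759515228309511 [-0.3004412  -0.95380034  0.        ] [ 0.95380034 -0.3004412   0.        ] hinge [0.53071786 0.08779057 0.075     ]
lip pred crop [[438.33256287 213.85521892]
 [378.4737765  386.9139651 ]] lip [0.51517714 0.03845398 0.22690801]
side [[341.99210782 181.51602979]
 [303.59790569 176.19441982]]
rack [ 0.5536 -0.0096  0.03  ]
rack [ 0.543 -0.067  0.03 ]
rack [ 0.4414 -0.0471  0.03  ]
rack [0.4513 0.0106 0.03  ]
green [ 0.6481 -0.0105  0.075 ]
green2 [0.397 0.226 0.09 ]
green2 [0.378 0.108 0.09 ]
green2 [0.216 0.159 0.09 ]
green2 [0.249 0.272 0.09 ]
```

Choice confirmed: the crop shows a red case with an orange tip deck and a light blue lid with yellow lip. The corners give about 157 x 128 mm (160 x 130 expected), and the predicted lip at 1.9 rad lands within a pixel.

The plan is to straddle the lip with open jaws, tool down and jaw axis along the case's x. The rear finger pushes, the front finger catches, then the tool pitches and lowers. I'll go above the front first and test whether the pitched pose can be reached.

```bash
cat >> h.py <<'E'
from cell import arm
yaw=-1.876; e=np.array([np.cos(yaw),np.sin(yaw),0]); n=np.array([-e[1],e[0],0]); Z=np.array([0,0,1.])
H=np.array([.5307,.0878,0])
def pose(s,z,th,nn=0):   # s forward of hinge, z height of TCP, th pitch deg (90=down)
    t=np.radians(th); d=e*np.cos(t)-Z*np.sin(t); y=e*np.sin(t)+Z*np.cos(t)
    return H-e*s+n*nn+Z*z, R.from_matrix(np.c_[np.cross(y,d),y,d])
def hold(a,th,g=.06,zeta=0):  # TCP (s,z) with front finger under the lip edge
    t=np.radians(th); return np.array([.16*np.cos(a),.0755+.16*np.sin(a)])+g/2*np.array([-np.sin(t),np.cos(t)])-zeta*np.array([-np.cos(t),-np.sin(t)])
def rel(p0,r0,p,r): return ((r0.inv().apply(p-p0))*100).round(2), (r0.inv()*r).as_rotvec().round(3)
def cur():
    s=arm.observe(); return s['position'],R.from_rotvec(s['ee_rot'])
def where():
    p,r=cur(); m=r.as_matrix(); d=m[:,2]
    st=arm.observe(); print('t',st['clock'],'s',-(p-H)@e,'n',(p-H)@n,'z',p[2],'th',np.degrees(np.arctan2(-d[2],d@e)),'x.n',m[:,0]@n,'F',st['force'].round(2),'w',st['width'],'q',st['joints'].round(2))
E
python3 - <<'E'
from h import *
where(); print(rel(*cur(),*pose(.16,.36,90)))
print(hold(0,50), hold(1.097,90,zeta=-.016))
E
```

```text
t 0.1 s -0.7530181749206378 n -0.11898246891128454 z 0.2430397377548558 th 90.06068801558956 x.n 0.8162304775745574 F [ 0.21 -0.13  0.6 ] w 0.9996694408842235 q [ 1.16  0.44  0.02  1.57 -0.01  1.13 -0.08]
(array([ 62.46, -67.67, -11.61]), array([-0.001,  0.001,  0.616]))
[0.13701867 0.09478363] [0.04300283 0.20187481]
```

{"api": "jog_arm", "payload": {
  "moves": [
    {"fingers": -0.3, "xyz": [15, -16, -11.6], "angular": [0, 0, 0.15]},
    {"fingers": -0.3, "xyz": [15, -16, -11.6], "angular": [0, 0, 0.15]},
    {"fingers": -0.3, "xyz": [62.5, -67.7, -11.6], "angular": [0, 0, 0.616]},
    {"fingers": -0.3, "xyz": [62.5, -67.7, -11.6], "angular": [0, 0, 0.616]},
    {"fingers": -0.3, "xyz": [62.5, -67.7, -11.6], "angular": [0, 0, 0.616]},
    {"fingers": -0.3, "xyz": [62.5, -67.7, -11.6], "angular": [0, 0, 0.616]},
    {"fingers": -0.3, "xyz": [62.5, -67.7, -11.6], "angular": [0, 0, 0.616]},
    {"fingers": -0.3, "xyz": [62.5, -67.7, -11.6], "angular": [0, 0, 0.616]},
    {"fingers": -0.3, "xyz": [62.5, -67.7, -11.6], "angular": [0, 0, 0.616]},
    {"fingers": -0.3, "xyz": [62.5, -67.7, -11.6], "angular": [0, 0, 0.616]},
    {"fingers": -0.3, "xyz": [62.5, -67.7, -11.6], "angular": [0, 0, 0.616]},
    {"fingers": -0.3, "xyz": [62.5, -67.7, -11.6], "angular": [0, 0, 0.616]}
  ]
}}

```text
clock: 1.6
position: [0.497, 0.0635, 0.3458]
ee_rot: [3.105, -0.478, -0.0]
force: [1.3, -0.3, -0.9]
width: 0.654
```

Run:
```python
from h import *
where(); print(rel(*cur(),*pose(.16,.36,90)))
```

```text
t 1.6 s -0.03333816567258298 n -0.024861263748593408 z 0.3458012538671475 th 89.98456305678022 x.n 0.9999998075870414 F [ 1.34 -0.29 -0.89] w 0.6543383915362333 q [ 0.13  0.19 -0.44  1.68  0.09  1.29 -2.2 ]
(array([  2.47, -19.33,  -1.43]), array([ 0.   , -0.   , -0.001]))
```

Run:
```python
from h import *
print(rel(*cur(),*pose(.16,.30,50)))
```

```text
(array([  2.47, -19.34,   4.57]), array([-0.698,  0.   , -0.001]))
```

{"api": "jog_arm", "payload": {
  "moves": [
    {"fingers": -0.3, "xyz": [2.5, -5, -1.5], "angular": [0, 0, 0]},
    {"fingers": -0.3, "xyz": [2.5, -10, -1.5], "angular": [0, 0, 0]},
    {"fingers": -0.3, "xyz": [2.5, -16, 0], "angular": [-0.1, 0, 0]},
    {"fingers": -0.3, "xyz": [2.5, -19.3, 2], "angular": [-0.25, 0, 0]},
    {"fingers": -0.3, "xyz": [2.5, -19.3, 4.6], "angular": [-0.45, 0, 0]},
    {"fingers": -0.3, "xyz": [2.5, -19.3, 4.6], "angular": [-0.7, 0, 0]},
    {"fingers": -0.3, "xyz": [2.5, -19.3, 4.6], "angular": [-0.7, 0, 0]},
    {"fingers": -0.3, "xyz": [2.5, -19.3, 4.6], "angular": [-0.7, 0, 0]},
    {"fingers": -0.3, "xyz": [2.5, -19.3, 4.6], "angular": [-0.7, 0, 0]},
    {"fingers": -0.3, "xyz": [2.5, -19.3, 4.6], "angular": [-0.7, 0, 0]}
  ]
}}

```text
clock: 2.85
position: [0.5789, 0.2373, 0.301]
ee_rot: [2.42, -0.375, -0.134]
force: [0.3, 0.0, 0.1]
width: 0.646
```

Run:
```python
from h import *
where(); print(rel(*cur(),*pose(.16,.30,50)))
s0=.137;print('final from here',rel(*cur(),*pose(.137,.095,50)))
print('to above lid',rel(*cur(),*pose(-.036,.29,90)))
```

```text
t 2.85 s 0.15704012757569333 n 0.0010177365277732845 z 0.30104735092018914 th 50.03180962326052 x.n 0.9999970303486531 F [0.3  0.02 0.11] w 0.6461295397367837 q [-0.54  0.76 -0.3   1.08  0.52  1.96 -2.66]
(array([-0.1 , -0.29, -0.11]), array([-0.001,  0.   , -0.002]))
final from here (array([ -0.13, -11.7 ,  17.08]), array([-0.001,  0.   , -0.002]))
to above lid (array([-0.07, 14.09, 13.25]), array([ 0.698, -0.001, -0.002]))
```

Run:
```python
from h import *
print(rel(*cur(),*pose(.175,.10,50)))
```

```text
(array([ -0.14, -14.29,  14.25]), array([-0.001,  0.   , -0.002]))
```

{"api": "jog_arm", "payload": {
  "moves": [
    {"fingers": -0.3, "xyz": [-0.1, -4.3, 2], "angular": [0, 0, 0]},
    {"fingers": -0.3, "xyz": [-0.1, -7, 6], "angular": [0, 0, 0]},
    {"fingers": -0.3, "xyz": [-0.1, -11, 10], "angular": [0, 0, 0]},
    {"fingers": -0.3, "xyz": [-0.1, -14.3, 14.2], "angular": [0, 0, 0]},
    {"fingers": -0.3, "xyz": [-0.1, -14.3, 14.2], "angular": [0, 0, 0]},
    {"fingers": -0.3, "xyz": [-0.1, -14.3, 14.2], "angular": [0, 0, 0]}
  ]
}}

```text
clock: 3.6
position: [0.584, 0.2558, 0.1017]
ee_rot: [2.42, -0.374, -0.133]
force: [0.3, -0.0, 1.8]
width: 0.644
```

Run:
```python
from h import *
where()
import cv2
a=imaging.get_image('side'); cv2.imwrite('pics/s1.png',cv2.resize(a[130:330,200:440,::-1],None,fx=3,fy=3))
print('to above lid',rel(*cur(),*pose(-.036,.29,90)))
```

```text
t 3.6 s 0.1762738549762004 n 0.00029871546426240637 z 0.10168853437359328 th 50.024255983760646 x.n 0.9999973487405099 F [ 0.28 -0.02  1.76] w 0.644318134552488 q [-0.64  0.93 -0.11  1.22  0.42  1.63 -2.72]
to above lid (array([ 2.000e-02,  2.837e+01, -7.700e-01]), array([ 0.696, -0.002, -0.002]))
```

View pics/s1.png

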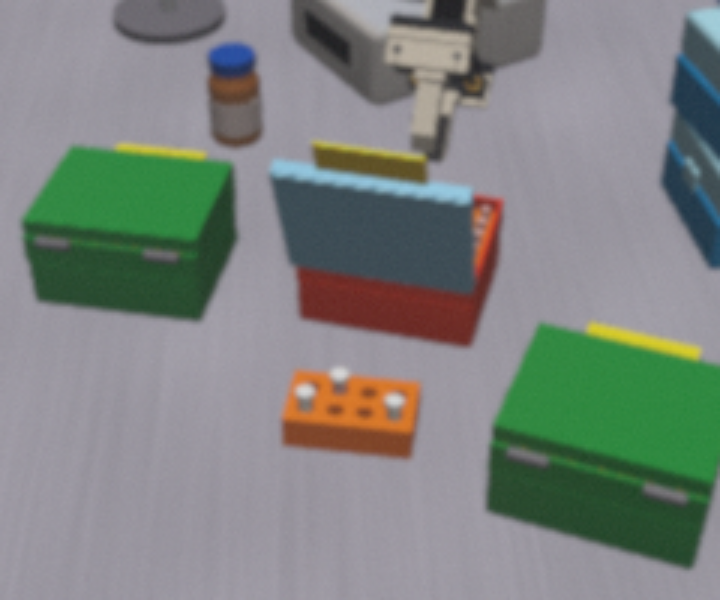

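```bash
cat >> h.py <<'E'
PSI=.25
def posey(s,z,th,nn=0):
    p,r=pose(s,z,th,nn); return p,R.from_rotvec([0,0,PSI])*r
E
python3 - <<'E'
from h import *
for a in [(.16,.25,60),(.10,.30,80),(-.036,.30,90),(-.036,.202,90)]: print(a,rel(*cur(),*posey(*a)))
E
```

```text
(0.16, 0.25, 60) (array([-1.000e-02,  1.077e+01, -1.028e+01]), array([ 0.172,  0.142, -0.207]))
(0.1, 0.3, 80) (array([ 1.000e-02,  1.858e+01, -1.026e+01]), array([ 0.519,  0.105, -0.231]))
(-0.036, 0.3, 90) (array([ 2.000e-02,  2.901e+01, -1.540e+00]), array([ 0.693,  0.085, -0.242]))
(-0.036, 0.202, 90) (array([-0.  , 22.73,  5.98]), array([ 0.693,  0.085, -0.242]))
```

{"api": "jog_arm", "payload": {
  "moves": [
    {"fingers": -0.3, "xyz": [0, 4, -4], "angular": [0, 0, 0]},
    {"fingers": -0.3, "xyz": [0, 8, -8], "angular": [0.1, 0.1, -0.15]},
    {"fingers": -0.3, "xyz": [0, 10.8, -10.3], "angular": [0.17, 0.14, -0.21]},
    {"fingers": -0.3, "xyz": [0, 14.5, -10.3], "angular": [0.34, 0.125, -0.22]},
    {"fingers": -0.3, "xyz": [0, 18.6, -10.3], "angular": [0.52, 0.105, -0.23]},
    {"fingers": -0.3, "xyz": [0, 22, -7.5], "angular": [0.6, 0.1, -0.235]},
    {"fingers": -0.3, "xyz": [0, 25.5, -4.5], "angular": [0.69, 0.085, -0.24]},
    {"fingers": -0.3, "xyz": [0, 29, -1.5], "angular": [0.693, 0.085, -0.242]},
    {"fingers": -0.3, "xyz": [0, 29, -1.5], "angular": [0.693, 0.085, -0.242]},
    {"fingers": -0.3, "xyz": [0, 29, -1.5], "angular": [0.693, 0.085, -0.242]},
    {"fingers": -0.3, "xyz": [0, 29, -1.5], "angular": [0.693, 0.085, -0.242]}
  ]
}}

```text
clock: 5.03
position: [0.5194, 0.055, 0.2983]
ee_rot: [3.138, -0.081, -0.003]
force: [-0.4, 0.6, 0.3]
width: 0.651
```

Run:
```python
from h import *
where()
p=proj('wrist',[[0,0,1]]) if 0 else None
c=imaging.camera_params('wrist'); a=imaging.get_image('wrist'); cv2.imwrite('pics/w1.png',a[:,:,::-1])
pos,r=cur(); Tm=c['hand_eye']
def pw(P):
    q=Tm[:3,:3].T@(r.inv().apply(P-pos)-Tm[:3,3]); return q[0]/q[2]*c['fx']+c['cx'],q[1]/q[2]*c['fy']+c['cy']
E_=H-e*.16*np.cos(1.9)+Z*(.0755+.16*np.sin(1.9))
print('lip pred',pw(E_+.045*n),pw(E_-.045*n),'hinge ends',pw(H+.0755*Z+.08*n),pw(H+.0755*Z-.08*n))
print(rel(*cur(),*posey(-.036,.202,90)))
```

```text
t 5.025 s -0.03466681296894646 n -0.0008760008686236654 z 0.29828542748967085 th 89.84894635891203 x.n 0.9679816803515677 F [-0.4   0.65  0.34] w 0.6506222844053123 q [ 0.02  0.25 -0.28  1.72  0.07  1.19 -1.91]
lip pred (np.float64(364.8437064210827), np.float64(204.0046408498653)) (np.float64(327.5133658312652), np.float64(328.62738847311454)) hinge ends (np.float64(306.3119372178118), np.float64(131.5035920728625)) (np.float64(272.39324539698686), np.float64(275.50325458950516))
(array([0.08, 0.12, 9.59]), array([0.002, 0.003, 0.004]))
```

View pics/w1.png

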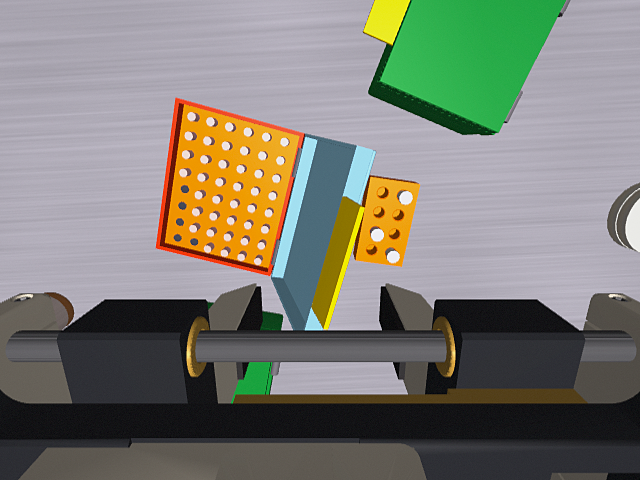

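The wrist view shows the lip's far end at (363,207) and its near end at (327,328), within 3 px of the prediction. The lip lies between the open fingers at (255,330) and (390,330), so I descend straddling it.

{"api": "jog_arm", "payload": {
  "moves": [
    {"fingers": -0.3, "xyz": [0.1, 0.1, 2.5], "angular": [0, 0, 0]},
    {"fingers": -0.3, "xyz": [0.1, 0.1, 5], "angular": [0, 0, 0]},
    {"fingers": -0.3, "xyz": [0.1, 0.1, 7.5], "angular": [0, 0, 0]},
    {"fingers": -0.3, "xyz": [0.1, 0.1, 9.6], "angular": [0, 0, 0]},
    {"fingers": -0.3, "xyz": [0.1, 0.1, 9.6], "angular": [0, 0, 0]}
  ]
}}

```text
clock: 5.7
position: [0.5189, 0.0529, 0.2]
ee_rot: [3.137, -0.082, -0.01]
force: [-0.3, 0.6, 0.2]
width: 0.653
```

Run:
```python
from h import *
where()
for s in (-.02,.0,.02,.033,.04): print(s,rel(*cur(),*posey(s,.202,90)))
```

```text
t 5.7 s -0.036824552771780816 n -0.0008137846103598604 z 0.20000714573965253 th 89.72407112891166 x.n 0.968105198718197 F [-0.27  0.58  0.17] w 0.6531164923642359 q [ 0.01  0.33 -0.27  1.86  0.11  0.97 -1.94]
-0.02 (array([ 0.5 , -1.61, -0.21]), array([0.003, 0.007, 0.003]))
0.0 (array([ 1.  , -3.54, -0.22]), array([0.003, 0.007, 0.003]))
0.02 (array([ 1.5 , -5.48, -0.23]), array([0.003, 0.007, 0.003]))
0.033 (array([ 1.83, -6.74, -0.23]), array([0.003, 0.007, 0.003]))
0.04 (array([ 2.  , -7.42, -0.24]), array([0.003, 0.007, 0.003]))
```

{"api": "jog_arm", "payload": {
  "moves": [
    {"fingers": -0.3, "xyz": [0.25, -0.8, -0.2], "angular": [0, 0, 0]},
    {"fingers": -0.3, "xyz": [0.5, -1.6, -0.2], "angular": [0, 0, 0]},
    {"fingers": -0.3, "xyz": [0.65, -2.2, -0.2], "angular": [0, 0, 0]},
    {"fingers": -0.3, "xyz": [0.8, -2.8, -0.2], "angular": [0, 0, 0]},
    {"fingers": -0.3, "xyz": [0.95, -3.4, -0.2], "angular": [0, 0, 0]},
    {"fingers": -0.3, "xyz": [1.1, -4.0, -0.2], "angular": [0, 0, 0]},
    {"fingers": -0.3, "xyz": [1.25, -4.5, -0.2], "angular": [0, 0, 0]},
    {"fingers": -0.3, "xyz": [1.4, -5.0, -0.2], "angular": [0, 0, 0]},
    {"fingers": -0.3, "xyz": [1.5, -5.4, -0.2], "angular": [0, 0, 0]},
    {"fingers": -0.3, "xyz": [1.6, -5.8, -0.2], "angular": [0, 0, 0]}
  ]
}}

```text
clock: 6.95
position: [0.5389, 0.1093, 0.2031]
ee_rot: [3.138, -0.085, -0.006]
force: [-0.1, -0.2, -0.6]
width: 0.651
```

```bash
cat > lidang.py <<'E'
from h import *
def ov(name,out,angs):
    a=imaging.get_image(name)[:,:,::-1].copy()
    box=(130,270,250,430) if name=='side' else (150,290,190,360)
    b=cv2.resize(a[box[0]:box[1],box[2]:box[3]],None,fx=4,fy=4)
    for k,t in enumerate(angs):
        E_=H-e*.16*np.cos(t)+Z*(.0755+.16*np.sin(t)); q=(proj(name,[E_+.045*n,E_-.045*n])-[box[2],box[0]])*4
        col=[(0,0,255),(0,255,0),(255,0,0),(255,0,255)][k]; print(t,col,q.round())
        for x in q: cv2.circle(b,tuple(int(v) for v in x),4,col,1)
    cv2.imwrite(out,b)
E
python3 - <<'E'
from lidang import *
where(); ov('side','pics/s2.png',[1.9,1.6,1.45,1.3])
E
```

```text
t 6.95 s 0.022995348834349342 n 0.001327405654149759 z 0.20306711129643862 th 89.78791164718271 x.n 0.9686111566763179 F [-0.07 -0.22 -0.61] w 0.6514456955627723 q [-0.08  0.37 -0.28  1.79  0.12  1.   -2.04]
1.9 (0, 0, 255) [[368. 206.]
 [214. 185.]]
1.6 (0, 255, 0) [[386. 151.]
 [237. 131.]]
1.45 (255, 0, 0) [[395. 132.]
 [248. 113.]]
1.3 (255, 0, 255) [[403. 120.]
 [258. 101.]]
```

View pics/s2.png

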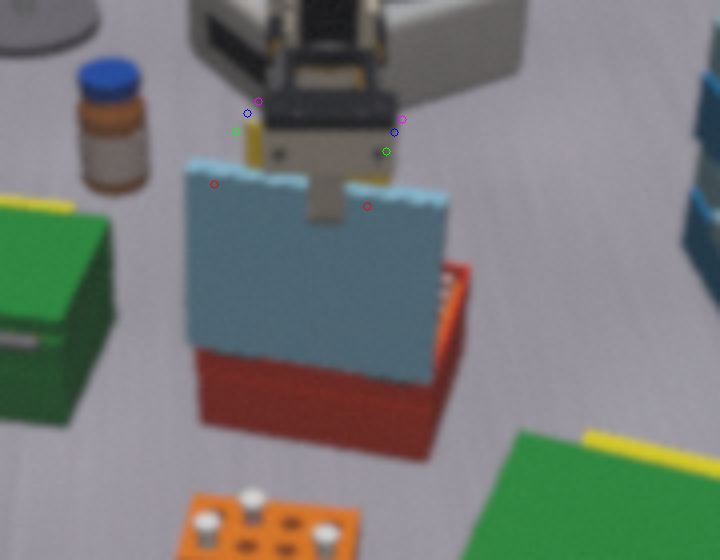

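The lip's left corner at (248,120) puts the lid near 1.5 rad. The rear finger at (325,200) pushes mid-width with no visible trouble. I continue past balance and let the lid come to rest on the front finger.

{"api": "jog_arm", "payload": {
  "moves": [
    {"fingers": -0.3, "xyz": [0.1, -0.4, 0], "angular": [0, 0, 0]},
    {"fingers": -0.3, "xyz": [0.2, -0.8, 0], "angular": [0, 0, 0]},
    {"fingers": -0.3, "xyz": [0.3, -1.2, 0], "angular": [0, 0, 0]},
    {"fingers": -0.3, "xyz": [0.4, -1.6, 0], "angular": [0, 0, 0]},
    {"fingers": -0.3, "xyz": [0.45, -1.8, 0], "angular": [0, 0, 0]},
    {"fingers": -0.3, "xyz": [0.45, -1.8, 0], "angular": [0, 0, 0]},
    {"fingers": -0.3, "xyz": [0.45, -1.8, 0], "angular": [0, 0, 0]},
    {"fingers": -0.3, "xyz": [0.45, -1.8, 0], "angular": [0, 0, 0]},
    {"fingers": -0.3, "xyz": [0.45, -1.8, 0], "angular": [0, 0, 0]}
  ]
}}

```text
clock: 8.12
position: [0.5442, 0.1268, 0.203]
ee_rot: [3.138, -0.085, -0.006]
force: [-0.1, 1.0, 0.5]
width: 0.652
```

Run:
```python
from lidang import *
where(); ov('side','pics/s3.png',[1.4,1.3,1.2,1.1])
```

```text
t 8.125 s 0.041285893175136444 n 0.0011964724414735997 z 0.20304611431901592 th 89.79304132340074 x.n 0.9686160884096378 F [-0.14  0.98  0.47] w 0.6515552323084443 q [-0.11  0.39 -0.29  1.77  0.13  1.01 -2.07]
1.4 (0, 0, 255) [[397. 127.]
 [251. 109.]]
1.3 (0, 255, 0) [[403. 120.]
 [258. 101.]]
1.2 (255, 0, 0) [[407. 115.]
 [265.  97.]]
1.1 (255, 0, 255) [[412. 113.]
 [271.  95.]]
```

View pics/s3.png

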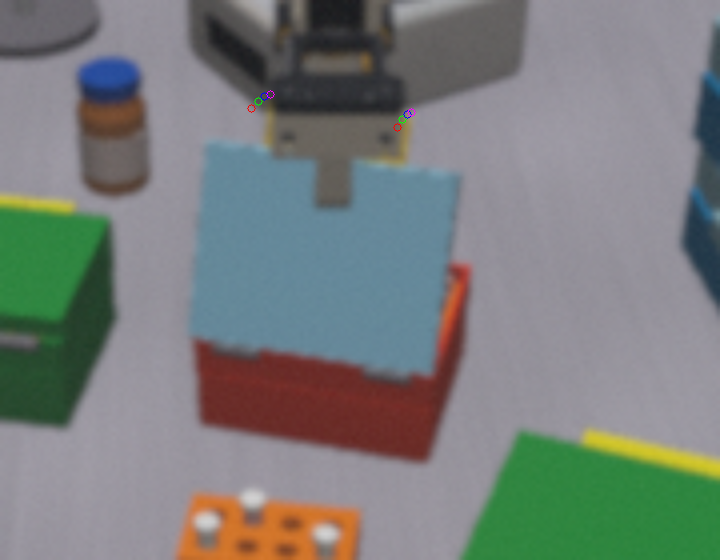

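The lid now leans forward at about 1.1 rad. Its outer side is lit, the hinge knuckles show at (240,350), and the yellow lip lies at the front finger near (270,130)–(407,155). It was caught early, so next comes the lowering path.

```bash
cat >> h.py <<'E'
def traj(i,N=48):
    f=i/N; a=1.12-f*1.19; th=90-40*f; ze=-.016*(1-f)
    s,z=hold(a,th,zeta=ze); return a,posey(s,z,th)
def rows(i0,k=12,step=1):
    a,p0=traj(i0) ; c=cur(); print('err vs traj',rel(*c,*p0))
    for i in range(i0+step,i0+k*step+1,step):
        a,p=traj(i); x,w=rel(*p0,*p); print(i,round(a,3),x,w)
E
python3 -c "
from h import *
where();rows(0)"
```

```text
t 8.175 s 0.041293865354209945 n 0.0012283121689320236 z 0.2030612359936023 th 89.79297485964055 x.n 0.9686232511150944 F [-0.19  0.2  -0.56] w 0.648338453982695 q [-0.11  0.39 -0.29  1.77  0.13  1.01 -2.07]
err vs traj (array([-0.16,  0.12, -0.04]), array([0.003, 0.003, 0.001]))
1 1.095 [ 0.08 -0.32  0.1 ] [-0.015 -0.    -0.   ]
2 1.07 [ 0.16 -0.64  0.21] [-0.029 -0.    -0.   ]
3 1.046 [ 0.24 -0.96  0.33] [-0.044  0.     0.   ]
4 1.021 [ 0.32 -1.27  0.45] [-0.058  0.    -0.   ]
5 0.996 [ 0.4  -1.58  0.58] [-0.073 -0.     0.   ]
6 0.971 [ 0.48 -1.89  0.73] [-0.087 -0.    -0.   ]
7 0.946 [ 0.56 -2.19  0.87] [-0.102  0.     0.   ]
8 0.922 [ 0.63 -2.49  1.03] [-0.116  0.    -0.   ]
9 0.897 [ 0.71 -2.78  1.2 ] [-0.131 -0.    -0.   ]
10 0.872 [ 0.78 -3.07  1.37] [-0.145 -0.     0.   ]
11 0.847 [ 0.86 -3.36  1.55] [-0.16 -0.   -0.  ]
12 0.823 [ 0.93 -3.64  1.74] [-0.175 -0.    -0.   ]
```

{"api": "jog_arm", "payload": {
  "moves": [
    {"fingers": -0.3, "xyz": [0.08, -0.3, 0.1], "angular": [-0.015, 0, 0]},
    {"fingers": -0.3, "xyz": [0.16, -0.64, 0.2], "angular": [-0.03, 0, 0]},
    {"fingers": -0.3, "xyz": [0.24, -0.96, 0.33], "angular": [-0.044, 0, 0]},
    {"fingers": -0.3, "xyz": [0.32, -1.27, 0.45], "angular": [-0.058, 0, 0]},
    {"fingers": -0.3, "xyz": [0.4, -1.58, 0.58], "angular": [-0.073, 0, 0]},
    {"fingers": -0.3, "xyz": [0.48, -1.89, 0.73], "angular": [-0.087, 0, 0]},
    {"fingers": -0.3, "xyz": [0.56, -2.19, 0.87], "angular": [-0.102, 0, 0]},
    {"fingers": -0.3, "xyz": [0.63, -2.49, 1.03], "angular": [-0.116, 0, 0]},
    {"fingers": -0.3, "xyz": [0.71, -2.78, 1.2], "angular": [-0.13, 0, 0]},
    {"fingers": -0.3, "xyz": [0.78, -3.07, 1.37], "angular": [-0.145, 0, 0]},
    {"fingers": -0.3, "xyz": [0.86, -3.36, 1.55], "angular": [-0.16, 0, 0]},
    {"fingers": -0.3, "xyz": [0.93, -3.64, 1.74], "angular": [-0.175, 0, 0]}
  ]
}}

```text
clock: 9.68
position: [0.5555, 0.1629, 0.1854]
ee_rot: [2.962, -0.079, -0.012]
force: [0.3, 0.3, 0.3]
width: 0.65
```

Run:
```python
from lidang import *
where(); rows(12); ov('top','pics/t4.png',[1.1,.82,.6])
```

```text
t 9.675 s 0.07906311611255347 n 0.0011064560357591994 z 0.18538923495292103 th 80.01974564429969 x.n 0.9685792535977414 F [0.26 0.32 0.27] w 0.6498058110988546 q [-0.31  0.47 -0.23  1.69  0.28  1.11 -2.29]
err vs traj (array([-0.15,  0.16, -0.05]), array([0.004, 0.003, 0.002]))
13 0.798 [ 0.07 -0.31  0.14] [-0.015 -0.     0.   ]
14 0.773 [ 0.14 -0.61  0.3 ] [-0.029 -0.     0.   ]
15 0.748 [ 0.21 -0.9   0.46] [-0.044 -0.     0.   ]
16 0.723 [ 0.27 -1.2   0.62] [-0.058 -0.     0.   ]
17 0.699 [ 0.34 -1.49  0.8 ] [-0.073 -0.     0.   ]
18 0.674 [ 0.4  -1.77  0.98] [-0.087 -0.     0.   ]
19 0.649 [ 0.46 -2.05  1.17] [-0.102 -0.     0.   ]
20 0.624 [ 0.52 -2.32  1.36] [-0.116  0.     0.   ]
21 0.599 [ 0.58 -2.59  1.57] [-0.131 -0.     0.   ]
22 0.575 [ 0.64 -2.86  1.78] [-0.145 -0.     0.   ]
23 0.55 [ 0.7  -3.12  2.  ] [-0.16 -0.    0.  ]
24 0.525 [ 0.75 -3.37  2.22] [-0.175 -0.     0.   ]
1.1 (0, 0, 255) [[201. 135.]
 [141. 306.]]
0.82 (0, 255, 0) [[139. 119.]
 [ 80. 286.]]
0.6 (255, 0, 0) [[104. 112.]
 [ 46. 276.]]
```

View pics/t4.png

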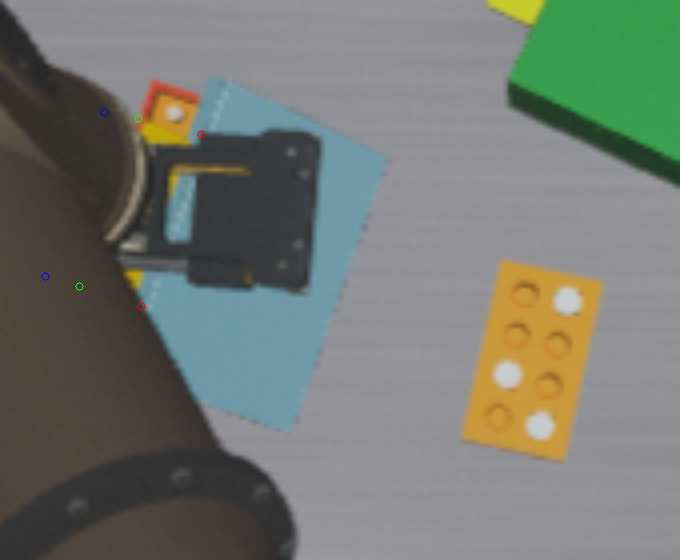

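In the top view the lip's far corner at (143,125) matches 0.82 rad, so the lid rides on the finger as planned, and the rack is untouched. I continue.

{"api": "jog_arm", "payload": {
  "moves": [
    {"fingers": -0.3, "xyz": [0.07, -0.31, 0.14], "angular": [-0.015, 0, 0]},
    {"fingers": -0.3, "xyz": [0.14, -0.61, 0.3], "angular": [-0.03, 0, 0]},
    {"fingers": -0.3, "xyz": [0.21, -0.9, 0.46], "angular": [-0.044, 0, 0]},
    {"fingers": -0.3, "xyz": [0.27, -1.2, 0.62], "angular": [-0.058, 0, 0]},
    {"fingers": -0.3, "xyz": [0.34, -1.49, 0.8], "angular": [-0.073, 0, 0]},
    {"fingers": -0.3, "xyz": [0.4, -1.77, 0.98], "angular": [-0.087, 0, 0]},
    {"fingers": -0.3, "xyz": [0.46, -2.05, 1.17], "angular": [-0.102, 0, 0]},
    {"fingers": -0.3, "xyz": [0.52, -2.32, 1.36], "angular": [-0.116, 0, 0]},
    {"fingers": -0.3, "xyz": [0.58, -2.59, 1.57], "angular": [-0.13, 0, 0]},
    {"fingers": -0.3, "xyz": [0.64, -2.86, 1.78], "angular": [-0.145, 0, 0]},
    {"fingers": -0.3, "xyz": [0.7, -3.12, 2.0], "angular": [-0.16, 0, 0]},
    {"fingers": -0.3, "xyz": [0.75, -3.37, 2.22], "angular": [-0.175, 0, 0]}
  ]
}}

```text
clock: 11.22
position: [0.5645, 0.1916, 0.1575]
ee_rot: [2.787, -0.074, -0.018]
force: [0.6, 0.1, 0.0]
width: 0.649
```

```bash
python3 -c "
from h import *
where();rows(24)"
```

```text
t 11.225 s 0.10916640617123254 n 0.0010209491052104913 z 0.15747558018367927 th 70.26763307309312 x.n 0.9685869857087098 F [0.59 0.12 0.03] w 0.6494159175909723 q [-0.46  0.59 -0.18  1.61  0.4   1.22 -2.44]
err vs traj (array([-0.14,  0.16, -0.04]), array([0.005, 0.003, 0.002]))
25 0.5 [ 0.05 -0.28  0.18] [-0.015 -0.     0.   ]
26 0.475 [ 0.1  -0.56  0.37] [-0.029  0.    -0.   ]
27 0.451 [ 0.15 -0.84  0.57] [-0.044  0.     0.   ]
28 0.426 [ 0.2  -1.11  0.78] [-0.058 -0.     0.   ]
29 0.401 [ 0.24 -1.37  0.99] [-0.073 -0.     0.   ]
30 0.376 [ 0.29 -1.63  1.21] [-0.087 -0.     0.   ]
31 0.351 [ 0.33 -1.88  1.43] [-0.102 -0.    -0.   ]
32 0.327 [ 0.37 -2.13  1.66] [-0.116 -0.     0.   ]
33 0.302 [ 0.4  -2.37  1.9 ] [-0.131 -0.     0.   ]
34 0.277 [ 0.44 -2.61  2.14] [-0.145 -0.    -0.   ]
35 0.252 [ 0.47 -2.84  2.39] [-0.16 -0.    0.  ]
36 0.228 [ 0.5  -3.06  2.64] [-0.175 -0.    -0.   ]
```

{"api": "jog_arm", "payload": {
  "moves": [
    {"fingers": -0.3, "xyz": [0.05, -0.28, 0.18], "angular": [-0.015, 0, 0]},
    {"fingers": -0.3, "xyz": [0.1, -0.56, 0.37], "angular": [-0.03, 0, 0]},
    {"fingers": -0.3, "xyz": [0.15, -0.84, 0.57], "angular": [-0.044, 0, 0]},
    {"fingers": -0.3, "xyz": [0.2, -1.11, 0.78], "angular": [-0.058, 0, 0]},
    {"fingers": -0.3, "xyz": [0.24, -1.37, 0.99], "angular": [-0.073, 0, 0]},
    {"fingers": -0.3, "xyz": [0.29, -1.63, 1.21], "angular": [-0.087, 0, 0]},
    {"fingers": -0.3, "xyz": [0.33, -1.88, 1.43], "angular": [-0.102, 0, 0]},
    {"fingers": -0.3, "xyz": [0.37, -2.13, 1.66], "angular": [-0.116, 0, 0]},
    {"fingers": -0.3, "xyz": [0.4, -2.37, 1.9], "angular": [-0.13, 0, 0]},
    {"fingers": -0.3, "xyz": [0.44, -2.61, 2.14], "angular": [-0.145, 0, 0]},
    {"fingers": -0.3, "xyz": [0.47, -2.84, 2.39], "angular": [-0.16, 0, 0]},
    {"fingers": -0.3, "xyz": [0.5, -3.06, 2.64], "angular": [-0.175, 0, 0]}
  ]
}}

```text
clock: 12.72
position: [0.5704, 0.2109, 0.1221]
ee_rot: [2.612, -0.069, -0.024]
force: [-0.4, 1.1, -1.1]
width: 0.654
```

Run:
```python
from lidang import *
where(); rows(36); ov('side','pics/s5.png',[.35,.22,.1])
```

```text
t 12.725 s 0.12931936305008868 n 0.0008602874000798166 z 0.12205478376552423 th 60.45138859467819 x.n 0.9685677442743165 F [-0.4   1.13 -1.11] w 0.6539383249031895 q [-0.59  0.72 -0.13  1.53  0.48  1.32 -2.54]
err vs traj (array([-0.12,  0.15, -0.03]), array([0.005, 0.002, 0.003]))
37 0.203 [ 0.03 -0.26  0.22] [-0.015  0.    -0.   ]
38 0.178 [ 0.06 -0.51  0.44] [-0.029  0.    -0.   ]
39 0.153 [ 0.08 -0.76  0.67] [-0.044 -0.     0.   ]
40 0.128 [ 0.11 -1.    0.91] [-0.058  0.     0.   ]
41 0.104 [ 0.13 -1.24  1.15] [-0.073 -0.     0.   ]
42 0.079 [ 0.15 -1.47  1.4 ] [-0.087  0.    -0.   ]
43 0.054 [ 0.16 -1.69  1.65] [-0.102 -0.     0.   ]
44 0.029 [ 0.18 -1.91  1.91] [-0.116  0.     0.   ]
45 0.004 [ 0.19 -2.12  2.18] [-0.131 -0.     0.   ]
46 -0.02 [ 0.2  -2.32  2.45] [-0.145 -0.     0.   ]
47 -0.045 [ 0.21 -2.52  2.72] [-0.16 -0.    0.  ]
48 -0.07 [ 0.22 -2.71  3.  ] [-0.175 -0.     0.   ]
0.35 (0, 0, 255) [[429. 171.]
 [301. 154.]]
0.22 (0, 255, 0) [[429. 192.]
 [303. 175.]]
0.1 (255, 0, 0) [[429. 213.]
 [304. 195.]]
```

View pics/s5.png

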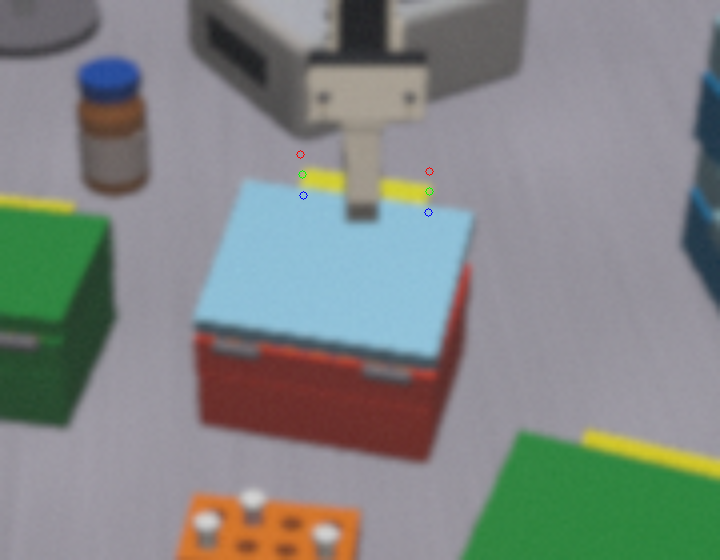

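The side view shows the lip ends at (303,170) and (430,186), so the angle is about 0.23. I finish more slowly.

{"api": "jog_arm", "payload": {
  "moves": [
    {"fingers": -0.3, "xyz": [0.03, -0.25, 0.2], "angular": [-0.015, 0, 0]},
    {"fingers": -0.3, "xyz": [0.06, -0.5, 0.44], "angular": [-0.03, 0, 0]},
    {"fingers": -0.3, "xyz": [0.08, -0.75, 0.67], "angular": [-0.044, 0, 0]},
    {"fingers": -0.3, "xyz": [0.1, -0.88, 0.79], "angular": [-0.051, 0, 0]},
    {"fingers": -0.3, "xyz": [0.11, -1.0, 0.91], "angular": [-0.058, 0, 0]},
    {"fingers": -0.3, "xyz": [0.12, -1.12, 1.03], "angular": [-0.065, 0, 0]},
    {"fingers": -0.3, "xyz": [0.13, -1.24, 1.15], "angular": [-0.073, 0, 0]},
    {"fingers": -0.3, "xyz": [0.14, -1.35, 1.27], "angular": [-0.08, 0, 0]},
    {"fingers": -0.3, "xyz": [0.15, -1.47, 1.4], "angular": [-0.087, 0, 0]},
    {"fingers": -0.3, "xyz": [0.15, -1.58, 1.52], "angular": [-0.095, 0, 0]},
    {"fingers": -0.3, "xyz": [0.16, -1.69, 1.65], "angular": [-0.102, 0, 0]},
    {"fingers": -0.3, "xyz": [0.17, -1.8, 1.78], "angular": [-0.109, 0, 0]}
  ]
}}

```text
clock: 14.28
position: [0.5723, 0.2173, 0.0978]
ee_rot: [2.504, -0.066, -0.027]
force: [-0.2, 0.3, -0.2]
width: 0.647
```

Run:
```python
from h import *
where(); a,p0=traj(43.5); print(rel(*cur(),*p0))
for i in np.arange(44,50.1,.5): a,p=traj(i); print(i,round(a,3),*rel(*p0,*p))
```

```text
t 14.275 s 0.13603117380696325 n 0.0008066574250360779 z 0.09776802116384084 th 54.32374238162689 x.n 0.9685715018653198 F [-0.24  0.3  -0.17] w 0.647412194433641 q [-0.65  0.8  -0.1   1.48  0.51  1.38 -2.59]
(array([-0.11,  0.14, -0.01]), array([0.005, 0.002, 0.003]))
44.0 0.029 [ 0.01 -0.12  0.12] [-0.007 -0.     0.   ]
44.5 0.017 [ 0.01 -0.24  0.24] [-0.015 -0.     0.   ]
45.0 0.004 [ 0.02 -0.36  0.36] [-0.022 -0.     0.   ]
45.5 -0.008 [ 0.03 -0.48  0.48] [-0.029  0.     0.   ]
46.0 -0.02 [ 0.03 -0.59  0.6 ] [-0.036 -0.     0.   ]
46.5 -0.033 [ 0.04 -0.7   0.73] [-0.044 -0.     0.   ]
47.0 -0.045 [ 0.04 -0.82  0.85] [-0.051 -0.     0.   ]
47.5 -0.058 [ 0.04 -0.93  0.98] [-0.058  0.     0.   ]
48.0 -0.07 [ 0.05 -1.04  1.11] [-0.065 -0.     0.   ]
48.5 -0.082 [ 0.05 -1.14  1.24] [-0.073 -0.     0.   ]
49.0 -0.095 [ 0.05 -1.25  1.37] [-0.08 -0.    0.  ]
49.5 -0.107 [ 0.05 -1.35  1.51] [-0.087  0.     0.   ]
50.0 -0.12 [ 0.05 -1.46  1.64] [-0.095 -0.     0.   ]
```

{"api": "jog_arm", "payload": {
  "moves": [
    {"fingers": -0.3, "xyz": [0, -0.12, 0.12], "angular": [-0.007, 0, 0]},
    {"fingers": -0.3, "xyz": [0.01, -0.24, 0.24], "angular": [-0.015, 0, 0]},
    {"fingers": -0.3, "xyz": [0.02, -0.36, 0.36], "angular": [-0.022, 0, 0]},
    {"fingers": -0.3, "xyz": [0.03, -0.48, 0.48], "angular": [-0.03, 0, 0]},
    {"fingers": -0.3, "xyz": [0.03, -0.6, 0.6], "angular": [-0.036, 0, 0]},
    {"fingers": -0.3, "xyz": [0.04, -0.7, 0.73], "angular": [-0.044, 0, 0]},
    {"fingers": -0.3, "xyz": [0.04, -0.82, 0.85], "angular": [-0.05, 0, 0]},
    {"fingers": -0.3, "xyz": [0.04, -0.94, 0.76], "angular": [-0.05, 0, 0]},
    {"fingers": -0.3, "xyz": [0.04, -1.06, 0.67], "angular": [-0.05, 0, 0]},
    {"fingers": -0.3, "xyz": [0.04, -1.22, 0.55], "angular": [-0.05, 0, 0]},
    {"fingers": -0.3, "xyz": [0.04, -1.22, 0.55], "angular": [-0.05, 0, 0]}
  ]
}}

```text
clock: 15.65
position: [0.5731, 0.2241, 0.0862]
ee_rot: [2.454, -0.064, -0.028]
force: [-0.7, 0.5, 0.5]
width: 0.654
```

Run:
```python
from lidang import *
where(); ov('side','pics/s6.png',[.1,.0])
```

```text
t 15.65 s 0.1426809787006801 n -0.0005486855351087538 z 0.08623471185749051 th 51.52975023563091 x.n 0.968527778809021 F [-0.71  0.52  0.46] w 0.6541495968776868 q [-0.68  0.84 -0.09  1.45  0.52  1.42 -2.61]
0.1 (0, 0, 255) [[429. 213.]
 [304. 195.]]
0.0 (0, 255, 0) [[428. 231.]
 [304. 214.]]
```

View pics/s6.png

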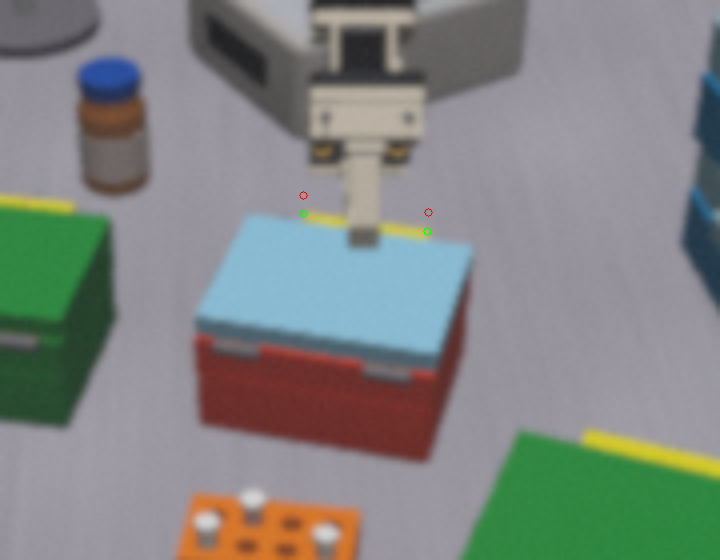

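The lip line at (304,213)–(428,232) matches the shut position. The front finger is about 15 mm below the lip, so I back out forward and then rise.

{"api": "jog_arm", "payload": {
  "moves": [
    {"fingers": -0.3, "xyz": [0, -0.2, -0.55], "angular": [0, 0, 0]},
    {"fingers": -0.3, "xyz": [0, -0.7, -1.06], "angular": [0, 0, 0]},
    {"fingers": -0.3, "xyz": [0, -2.1, -2.2], "angular": [0, 0, 0]},
    {"fingers": -0.3, "xyz": [0, -3.6, -3.5], "angular": [0, 0, 0]},
    {"fingers": -0.3, "xyz": [0, -3.6, -3.5], "angular": [0, 0, 0]},
    {"fingers": -0.3, "xyz": [0, -1.5, -6], "angular": [0, 0, 0]},
    {"fingers": -0.3, "xyz": [0, 1, -9], "angular": [0, 0, 0]},
    {"fingers": -0.3, "xyz": [0, 3.6, -12.5], "angular": [0, 0, 0]},
    {"fingers": -0.3, "xyz": [0, 3.6, -12.5], "angular": [0, 0, 0]},
    {"fingers": -0.3, "xyz": [0, 3.6, -12.5], "angular": [0, 0, 0]}
  ]
}}

```text
clock: 16.95
position: [0.5761, 0.2743, 0.2053]
ee_rot: [2.454, -0.065, -0.028]
force: [-0.2, 0.1, -1.2]
width: 0.652
```

Run:
```python
from lidang import *
where()
for k,nm in enumerate(('side','top')):
    a=imaging.get_image(nm)[:,:,::-1]; box=(130,300,190,450) if k==0 else (130,300,150,410)
    b=cv2.resize(a[box[0]:box[1],box[2]:box[3]],(780,510)); c=b if k==0 else c
m=np.vstack([cv2.resize(c,(450,295)),cv2.resize(b,(450,295))]); cv2.imwrite('pics/f.png',m)
```

```text
t 16.95 s 0.19156614552036672 n -0.01276118246412298 z 0.20534486430873777 th 51.47547082852686 x.n 0.9687258214124703 F [-0.24  0.08 -1.18] w 0.6517714384277168 q [-0.72  0.77 -0.09  1.26  0.49  1.66 -2.52]
```

View pics/f.png

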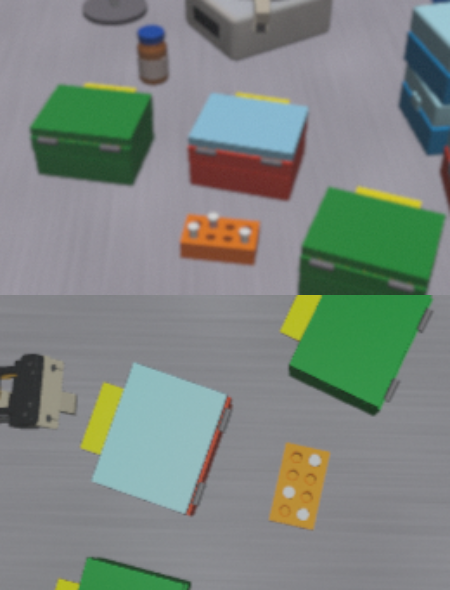

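The final pictures show the lid flat and shut in the side view at (250,125) and the top view at (160,440). The gripper is clear and the rack and tubes stand where they were. I hand the job in.

```bash
python3 -c "
from cell import job
print(job.sign_off())"
```

```text
the job is handed in; nothing more can be done
None
```

The pipette-tip box is shut and the job is handed in; the clock read about 17 s, against the 48 s limit.

- **Push and catch:** I straddled the lip with the open jaws. The rear finger pushed the lid past its balance point. The lid then came to rest on the front finger at about 1.1 rad, well before halfway.
- **Lowering:** I lowered it at about 0.2 rad/s, and half that near the end. The pictures at about 0.82 and 0.23 rad matched the planned lid angles.
- **Last checks:** The last lip measurement, with the finger just below the lip, matched the shut position. After I backed out and rose, both views show the lid flat on the case with the gripper clear. The rack, tubes and jar look undisturbed; the beaker, dishes and pipette were outside the last pictures and not checked.
- **Forces:** Readings after each move stayed near 1 N, the largest about 2 N. They were mostly noise, so they neither confirmed nor contradicted contact.
- **One doubt:** At the very bottom, my geometry put the rear fingertip within about 1 mm of the cover's top. The force readings showed no contact, but I can't rule out a very light touch.

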